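Make up the parts trays for two waiting shoe repairs

TASK

Make up the parts for two waiting repairs: the large heel, the carton of tacks and the ink bottle go into the long steel tray, the small heel and the wooden reel of thread into the square wooden tray. Stand each one upright, as it stands in the stock, on the bottom of its tray beside the others, set down and not dropped. Leave the thread cone, the flat polish tin and the glue can standing where they are.

Things in the scene. Friction and masses are not known exactly. Their poses are not given: they have to be found in the camera images.
- large_heel: The larger of two stacked leather shoe heels, lying with its black rubber top piece upward, brown layered sides. D-shaped from above: 68 mm long (x) x 62 mm wide (y) x 32 mm high, 110 g; half-round back at +x, nearly straight front at -x, sides flat and parallel from x = -34 to +3 mm. On the bench among the stock, neighbours 95 mm or more away, centre to centre. Origin: centre of the underside, z up.
- small_heel: The smaller heel, same make and D shape: 44 mm long (x) x 40 mm wide (y) x 36 mm high, about 50 g; half-round back at +x, sides flat and parallel from x = -22 to +2 mm. Origin: centre of the underside, z up.
- reel: Wooden reel of cream thread, a flanged upright spool: flanges 46 mm in diameter, 6 mm thick at bottom and top, wound thread 43 mm in diameter between them, 48 mm high, about 60 g. Origin: centre of the underside, z up.
- carton: Small plain brown cardboard carton of tacks, closed, with a paper tape along its top: 66 mm (x) x 48 mm (y) x 36 mm high, rigid, about 200 g. Origin: centre of the underside, z up.
- ink_bottle: Squat amber glass bottle of edge ink with a paper band and a black cap: straight body 44 mm in diameter up to 34 mm, shoulder, then a cap 24 mm in diameter up to 55 mm; about 90 g. Origin: centre of the underside, z up.
- thread_cone: Cream thread wound on a cone, without flanges: 54 mm in diameter at the foot, tapering to a black tip, 62 mm high. Not needed; stays where it stands. Origin: centre of the underside, z up.
- polish_tin: Flat round dark metal polish tin, 68 mm in diameter x 24 mm high, with a small key at its side (+x). Not needed; stays where it stands. Origin: centre of the underside, z up.
- glue_can: Round aluminium glue can with an ochre band, 60 mm in diameter and 46 mm high, with a white screw cap 38 mm in diameter up to 60 mm. Not needed; stays where it stands. Origin: centre of the underside, z up. (A cake of yellow wax, 46 mm across and 20 mm high, also stands among the stock and belongs to no kit.)
- steel_tray: Long open steel tray on the bench, fixed: 260 mm (along its x) x 140 mm (y) outside, 254 x 134 mm inside; floor 3 mm thick, rim 19 mm above the bench, no dividers. Its x axis points away from the robot within about 0.2 rad. Any arrangement in it will do. Origin: centre of the underside, on the bench (inner floor at z = +3 mm).
- wood_tray: Square open wooden tray on the bench, fixed: 160 x 160 mm outside, 146 x 146 mm inside; floor 4 mm thick, rim 20 mm above the bench, no dividers. Any arrangement in it will do. Origin: centre of the underside, on the bench (inner floor at z = +4 mm).
Mind the look-alikes: they are no part of the job. What is shaped like the ink_bottle but red or turquoise is not meant.

How it is judged (in metres and radians):
At the end, for the whole second after the job is handed in: Heel, carton, bottle in the steel tray, small heel and reel in the wooden one: each upright (0.1 rad), underside on the tray floor (at most 9 mm above the bench), origin within 120 x 60 mm (steel) or 70 x 70 mm (wood) of the tray centre, at rest; cone, tin, can upright within 30 mm of their start (x of large_heel in the frame of steel_tray between -0.12 and 0.12 m and y of large_heel in the frame of steel_tray between -0.06 and 0.06 m and z of large_heel in the frame of steel_tray between -0.002 and 0.009 m and angle between each of large_heel, carton, ink_bottle, small_heel, reel, thread_cone, polish_tin, glue_can's own z axis and vertical below 0.1 rad and linear speed of each of large_heel, carton, ink_bottle, small_heel, reel below 0.02 m/s and angular speed of each of large_heel, carton, ink_bottle, small_heel, reel below 0.2 rad/s and x of carton in the frame of steel_tray between -0.12 and 0.12 m and y of carton in the frame of steel_tray between -0.06 and 0.06 m and z of carton in the frame of steel_tray between -0.002 and 0.009 m and x of ink_bottle in the frame of steel_tray between -0.12 and 0.12 m and y of ink_bottle in the frame of steel_tray between -0.06 and 0.06 m and z of ink_bottle in the frame of steel_tray between -0.002 and 0.009 m and x of small_heel in the frame of wood_tray between -0.07 and 0.07 m and y of small_heel in the frame of wood_tray between -0.07 and 0.07 m and z of small_heel in the frame of wood_tray between -0.002 and 0.009 m and x of reel in the frame of wood_tray between -0.07 and 0.07 m and y of reel in the frame of wood_tray between -0.07 and 0.07 m and z of reel in the frame of wood_tray between -0.002 and 0.009 m and distance of each of thread_cone, polish_tin, glue_can from where it was at the start of the episode below 0.03 m); the robot touches nothing.
It fails at once if one of the five kit parts is let fall from more than about 4 cm ((linear speed of large_heel above 0.9 m/s and contact force between the fingers and large_heel below 0.05 N) or (linear speed of carton above 0.9 m/s and contact force between the fingers and carton below 0.05 N) or (linear speed of ink_bottle above 0.9 m/s and contact force between the fingers and ink_bottle below 0.05 N) or (linear speed of small_heel above 0.9 m/s and contact force between the fingers and small_heel below 0.05 N) or (linear speed of reel above 0.9 m/s and contact force between the fingers and reel below 0.05 N)).
It fails at once if the thread cone is moved 3 cm or more from its place, or knocked over (distance of thread_cone from where it was at the start of the episode above 0.03 m or angle between thread_cone's own z axis and vertical above 0.5 rad).
It fails at once if the polish tin is moved 3 cm or more from its place, or knocked over (distance of polish_tin from where it was at the start of the episode above 0.03 m or angle between polish_tin's own z axis and vertical above 0.5 rad).
It fails at once if the glue can is moved 3 cm or more from its place, or knocked over (distance of glue_can from where it was at the start of the episode above 0.03 m or angle between glue_can's own z axis and vertical above 0.5 rad).
It also fails if it takes over 128 s, if anything falls off the work surface, if the arm or the gripper's body presses on something with over 40 N, if the wrist force passes 120 N, or if a joint passes its speed limit or range.

ROBOT

A 6-joint arm with a two-finger parallel gripper is mounted at the origin on the work surface. World frame = base frame: x ahead of the robot, y to its left, z up, the work surface at z = 0. Lengths are in m, angles in degrees, forces in N, time in s.
With the tool pointing down it reaches from about 0.3 to 0.75 m from the base axis. Payload 8.5 kg.
Tool frame: the origin (TCP) lies on the centre line of the jaws, within the pads' length; the fingertips stand 17 mm ahead of it and the grasp point (between the pads) lies 2 mm behind it (env.tip_extent is the distance from the TCP to the fingertips, in m); z points along the fingers, y is the direction in which the jaws open and shut (so a half turn about z gives the same grasp; the last joint's range is limited). The gripper opens to 85 mm and grips with 20 to 120 N. Pads are 22 mm wide; open, the fingers measure 114 mm over their backs; the gripper's body (76 mm by 85 mm) begins 54 mm behind the grasp point. The pads swing forward as they close: fully open they stand 13 mm farther back than shut.
Start: joints at [-77.825, 21.807, 74.336, -0, 83.858, -12.336], TCP at [0.228, -0.5, 0.248] pointing down, gripper open.
Joint ranges: [-178.18, 178.18], [-50.72, 133.34], [12.68, 142.11], [-81.47, 261.47], [9.98, 163.14], [-165.26, 165.26]. Speed limits (degrees/s): [136.94, 136.94, 180, 180, 180, 180].

INTERFACE

Orientations are given as a 3x3 rotation matrix whose columns are the frame's x, y, z axes.
In Python, from rig import telemetry, get_image, camera_params, close_job, env gives the robot as it stands.
- The arm moves only by the tool apply_moves, never from a script. Its argument "motion" is a list of rows, each an object of numbers: "tx", "ty", "tz": the shift along the tool's x, y, z in cm; "turn": the turn about the tool's z in degrees; "jaw": the gripper's target within -1 to 1 (fully open at 1, half-way at 0, shut at -1). In form: [{"tx": .., "ty": .., "tz": .., "turn": .., "jaw": ..}, ...]. A call has 1 to 5 rows; each row is the pose to reach, as a shift and turn from the pose measured when the call began, along the tool's axes at that moment; what a row does not reach only later rows make up. A row lasts 1/12 s, in which the tool goes at most 41.7 mm and 7.16 degrees, less where a joint would pass 70% of its speed; a pose out of reach is approached as far as the arm can. A call with a gripper value outside its range is refused whole. The fingers move at their own pace and stop on an object; "squeeze" is the grip in N (left out, the last holds). Time passes only in rows, so rows that repeat a pose let the fingers close. It gives the time, the measured TCP pose, the force and the opening at its end, in the units of the state.
- telemetry.observe(): the state, without advancing time (a new reading comes with each control period).
- get_image(name): name is "scene" or "top" or "wrist"; returns (picture, depth): 480x640x3 uint8, red, green, blue; 480x640 float32, m along the optical axis (not along the pixel's ray), 0 where there is no reading.
- camera_params(name): a dict with "fx", "fy", "cx", "cy" (pixels), "rvec" (rotation vector, rad) and "tvec" (3), from world to camera coordinates, as OpenCV has them. Camera axes: x right, y down, z forward; pixel columns grow to the right and rows downward; lengths in m; the calibration is good to about 2 mm. The wrist camera is an equidistant fisheye: a pixel r from the principal point sees the ray r / f radians off the axis. A picture is of the moment at which its call begins: read the wrist's pose just before it. camera_params takes no time and is no camera call; for the wrist camera it gives the pose at the moment of the call.
- close_job(): hands the job in, once; it reports no verdict.
The state is a dict: "time_s": time; "q": joint angles; "qvel": joint speeds; "joint_efforts": joint torques, N m; "position": TCP position; "tool_rot": TCP orientation; "ft_force": force on the tool from outside, world axes, zero at the start; "wrist_torque": the same for the moment, N m; "grip_width": finger opening in m.
Only numpy, scipy, OpenCV 4.12 (cv2) and the standard library are available. Lean on these libraries where they do the work, as an engineer would, in place of code of your own. Each camera call takes 0.05 s, during which the arm holds its last target. There are 200 camera calls.

## Working session

There is one attempt and no reset: what is moved stays moved. The work goes in short steps, Python scripts to look and compute and a tool call to move; the robot and the scene stay as the last step left them, time stands still between calls to the robot, and variables do not carry over. Pictures are saved under pics/ and viewed, about 12 in all and at most 16, crops included, and the job is handed in when it is done.

Besides the shell and the picture viewer there is one more tool, called after ">>>" as name([rows], argument=value, ...), one row to a line, values as JSON. apply_moves: Moves the arm, as the interface text tells. Its arguments: {"type":"object","properties":{"motion":{"type":"array"},"squeeze":{"type":"number"}},"required":["motion"]}

```bash
ls; mkdir -p pics
python3 - <<'E'
from rig import *
import cv2,numpy as np
s=telemetry.observe();print({k:np.round(v,3).tolist() for k,v in s.items()})
for n in("top","scene"):
    im,d=get_image(n);cv2.imwrite(f'pics/{n}0.png',im[...,::-1]);np.save(f'pics/{n}0.npy',d)
    p=camera_params(n);print(n,p,-cv2.Rodrigues(np.array(p['rvec']))[0].T@np.array(p['tvec']).reshape(3))
print(camera_params('wrist'))
E
```

```text
pics
{'time_s': 0.0, 'q': [-77.825, 21.839, 74.385, -0.001, 83.857, -12.337], 'qvel': [0.071, 0.048, 0.005, -0.039, 0.018, 0.018], 'joint_efforts': [0.001, -44.846, -23.127, -0.0, 0.005, -0.0], 'position': [0.228, -0.5, 0.248], 'tool_rot': [[0.91, 0.415, -0.0], [0.415, -0.91, 0.001], [0.0, -0.001, -1.0]], 'ft_force': [0.361, 0.043, 0.275], 'wrist_torque': [0.065, -0.013, -0.004], 'grip_width': 0.085}
top {'fx': 473.19753397010334, 'fy': 473.19753397010334, 'cx': 316.1103587309597, 'cy': 246.32264999255543, 'rvec': array([ 2.14572987, -2.20239933,  0.036046  ]), 'tvec': array([0.0294614 , 0.48721054, 0.85105942])} [ 0.43236923 -0.00892103  0.88063698]
scene {'fx': 447.88234387923256, 'fy': 447.88234387923256, 'cx': 319.75501837887083, 'cy': 230.23896653364827, 'rvec': array([ 2.4417934 ,  0.77783144, -0.21636177]), 'tvec': array([-0.41794548, -0.21367645,  1.06289899])} [ 0.77520409 -0.39845716  0.76836242]
{'fx': 371.64829954431775, 'fy': 371.64829954431775, 'cx': 320.5003653326249, 'cy': 233.81367714239377, 'rvec': array([-2.400217  ,  1.54147781,  0.25714738]), 'tvec': array([-0.54855082, -0.04257885,  0.38034751])}
```

View pics/top0.png

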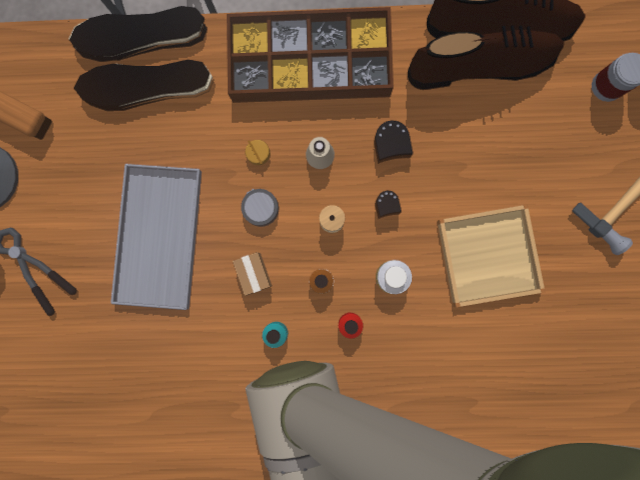

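View pics/scene0.png

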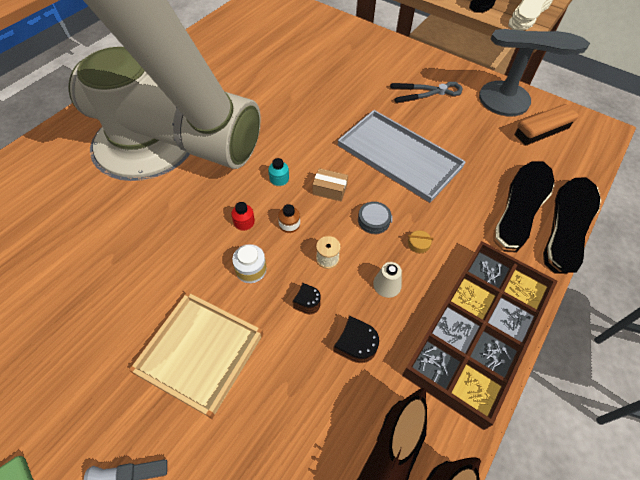

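Top view: large heel (392,141), small heel (388,203), reel (331,219), carton (252,274), amber bottle (321,281). Look-alikes: red bottle (351,325), turquoise bottle (275,335), cone (319,152) for the reel, and glue can (395,277). I choose by description. Trays: steel (157,237), wood (491,256).

```bash
cat > h.py <<'E'
import numpy as np,cv2
from rig import *
def cam(n):
    p=camera_params(n);R=cv2.Rodrigues(np.array(p['rvec']))[0];t=np.array(p['tvec']).reshape(3)
    return p,R,-R.T@t
def cloud(n,d):
    p,R,c=cam(n);v,u=np.mgrid[:d.shape[0],:d.shape[1]]
    if n=='wrist':
        a=(u-p['cx'])/p['fx'];b=(v-p['cy'])/p['fy'];r=np.hypot(a,b)+1e-9;k=np.tan(np.minimum(r,1.4))/r
        X=np.stack([a*k,b*k,np.ones_like(a)],-1)*d[...,None]
    else: X=np.stack([(u-p['cx'])/p['fx'],(v-p['cy'])/p['fy'],np.ones(u.shape)],-1)*d[...,None]
    return X@R+c
def slab(X,d,c,r,z0,z1):
    m=(d>0)&(np.hypot(X[...,0]-c[0],X[...,1]-c[1])<r)&(X[...,2]>z0)&(X[...,2]<z1)
    P=X[m][:,:2]
    if len(P)<15: return None
    P=P[np.linalg.norm(P-np.median(P,0),axis=1)<r]
    (x,y),(w,h),a=cv2.minAreaRect((P*1000).astype(np.float32))
    return len(P),P.mean(0).round(4),np.round([x/1000,y/1000],4),(round(w,1),round(h,1)),round(a,1),X[m][:,2].mean().round(4)
E
cat > m.py <<'E'
from h import *
d=np.load('pics/top0.npy');X=cloud('top',d)
print('bench z',np.median(X[340:350,180:220,2]))
px=dict(large=(392,141,24,40),small=(388,203,27,45),reel=(331,219,40,56),carton=(252,274,28,44),ink=(321,281,46,65),cone=(319,152,3,70),tin=(260,208,16,32),can=(395,277,50,70),wax=(257,152,12,30),red=(351,325,46,65),tur=(275,335,46,65))
for k,(u,v,a,b) in px.items(): print(k,X[v,u].round(3),slab(X,d,X[v,u],.05,a/1e3,b/1e3))
for k,(u,v,a,b) in dict(steel=(157,237,12,30),wood=(491,256,13,32)).items(): print(k,X[v,u].round(3),slab(X,d,X[v,u],.17 if k=='steel' else .13,a/1e3,b/1e3))
im=cv2.imread('pics/top0.png');cv2.imwrite('pics/crop0.png',cv2.resize(im[120:350,220:430],None,fx=2.6,fy=2.6,interpolation=2))
E
python3 m.py
```

```text
bench z 0.000760545472871188
large [ 0.675 -0.126  0.032] (1137, array([ 0.6761, -0.128 ]), array([ 0.6794, -0.1277]), (67.5, 62.9), 9.0, np.float64(0.0328))
small [ 0.561 -0.115  0.036] (492, array([ 0.5603, -0.1147]), array([ 0.5619, -0.1148]), (42.8, 40.2), 10.0, np.float64(0.0366))
reel [ 0.533 -0.012  0.049] (519, array([ 0.5356, -0.0136]), array([ 0.5361, -0.0136]), (42.5, 45.2), 88.3, np.float64(0.0489))
carton [0.44  0.133 0.034] (1008, array([0.4409, 0.1334]), array([0.4408, 0.1337]), (67.0, 48.3), 18.9, np.float64(0.0369))
ink [0.425 0.009 0.054] (144, array([0.4246, 0.0085]), array([0.4246, 0.0086]), (21.0, 20.8), 88.6, np.float64(0.0558))
cone [0.652 0.006 0.056] (843, array([0.652 , 0.0049]), array([0.6515, 0.0065]), (97.8, 89.9), 1.3, np.float64(0.0361))
tin [0.56  0.118 0.023] (1074, array([0.5623, 0.1181]), array([0.5624, 0.1187]), (66.9, 66.4), 61.5, np.float64(0.0251))
can [ 0.428 -0.119  0.059] (474, array([ 0.4288, -0.1196]), array([ 0.4279, -0.123 ]), (49.2, 49.4), 46.4, np.float64(0.0587))
wax [0.666 0.122 0.02 ] (480, array([0.666 , 0.1211]), array([0.6674, 0.1215]), (44.4, 46.1), 78.3, np.float64(0.0208))
red [ 0.348 -0.041  0.054] (151, array([ 0.3442, -0.0415]), array([ 0.3437, -0.0416]), (23.0, 22.0), 44.3, np.float64(0.0555))
tur [0.333 0.091 0.057] (154, array([0.331 , 0.0941]), array([0.3306, 0.0937]), (21.7, 22.6), 86.1, np.float64(0.0554))
steel [0.514 0.317 0.001] (1330, array([0.5148, 0.316 ]), array([0.5153, 0.3133]), (143.4, 262.1), 84.3, np.float64(0.0187))
wood [ 0.462 -0.303  0.003] (1643, array([ 0.4618, -0.3019]), array([ 0.4628, -0.2993]), (160.4, 162.3), 8.3, np.float64(0.0202))
```

View pics/crop0.png

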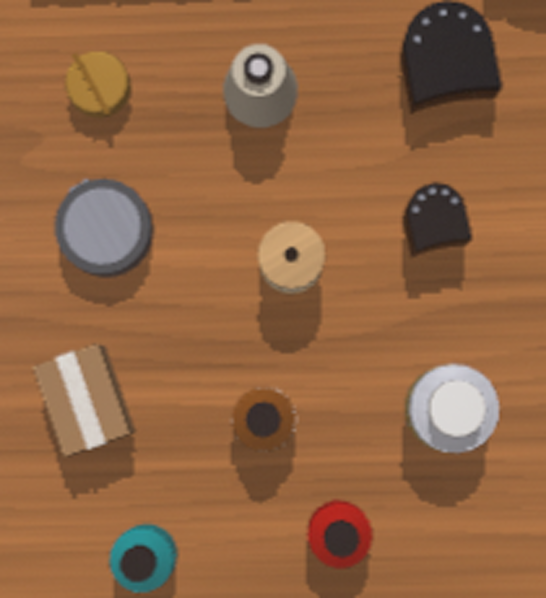

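The crop shows both D heels with their round backs facing +x (up-left), the reel with flat flanges, and the amber bottle clearly different from the red and turquoise ones. Choices confirmed. The small heel goes first.

>>> apply_moves([
  {"tx": 45.5, "ty": -21.4, "tz": 12.8, "turn": 14.5, "jaw": 1},
  {"tx": 45.5, "ty": -21.4, "tz": 12.8, "turn": 14.5, "jaw": 1},
  {"tx": 45.5, "ty": -21.4, "tz": 12.8, "turn": 14.5, "jaw": 1},
  {"tx": 45.5, "ty": -21.4, "tz": 12.8, "turn": 14.5, "jaw": 1},
  {"tx": 45.5, "ty": -21.4, "tz": 12.8, "turn": 14.5, "jaw": 1},
], squeeze=40)

```text
time_s: 0.52
position: [0.3578, -0.3466, 0.1969]
tool_rot: [[0.985, 0.173, -0.0], [0.173, -0.985, 0.002], [-0.0, -0.002, -1.0]]
ft_force: [1.3, -0.7, -0.3]
grip_width: 0.0853
```

>>> apply_moves([
  {"tx": 23.2, "ty": -19.3, "tz": 7.7, "jaw": 1},
  {"tx": 23.2, "ty": -19.3, "tz": 7.7, "jaw": 1},
  {"tx": 23.2, "ty": -19.3, "tz": 7.7, "jaw": 1},
  {"tx": 23.2, "ty": -19.3, "tz": 7.7, "jaw": 1},
  {"tx": 23.2, "ty": -19.3, "tz": 7.7, "jaw": 1},
])

```text
invalid input
```

>>> apply_moves([
  {"tx": 7.6, "ty": -6.3, "tz": 2.5, "jaw": 1},
  {"tx": 7.6, "ty": -6.3, "tz": 2.5, "jaw": 1},
  {"tx": 7.6, "ty": -6.3, "tz": 2.5, "jaw": 1},
  {"tx": 7.6, "ty": -6.3, "tz": 2.5, "jaw": 1},
  {"tx": 7.6, "ty": -6.3, "tz": 2.5, "jaw": 1},
])

```text
invalid input
```

```bash
cat > w.py <<'E'
from h import *
import sys
s=telemetry.observe();P=np.array(s['position']);print('tcp',P.round(4),'w',s['grip_width'].__round__(4))
im,d=get_image('wrist');X=cloud('wrist',d);cv2.imwrite('pics/'+sys.argv[1]+'.png',im[...,::-1])
c=np.array([float(a) for a in sys.argv[2:4]]);print(slab(X,d,c,float(sys.argv[6]),float(sys.argv[4]),float(sys.argv[5])))
E
python3 w.py w1 .562 -.115 .027 .045 .04
```

```text
tcp [ 0.3578 -0.3466  0.1969] w 0.0853
None
```

View pics/w1.png

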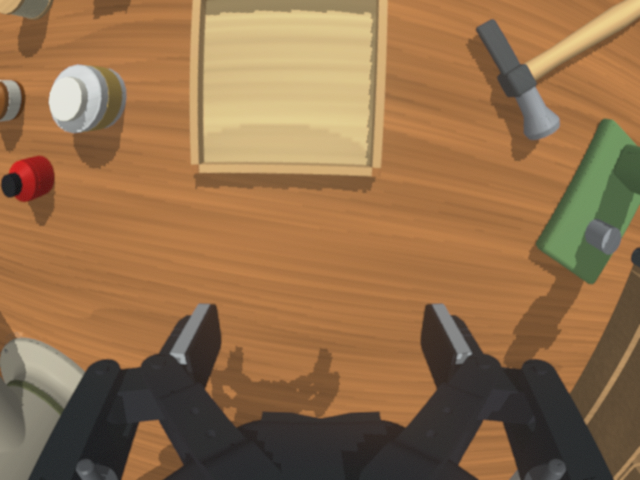

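The picture shows the wooden tray ahead and the arm still short of the target, because both calls were refused. I'll give all five keys in every row.

>>> apply_moves([
  {"tx": 23.2, "ty": -19.3, "tz": 7.7, "turn": 0, "jaw": 1},
  {"tx": 23.2, "ty": -19.3, "tz": 7.7, "turn": 0, "jaw": 1},
  {"tx": 23.2, "ty": -19.3, "tz": 7.7, "turn": 0, "jaw": 1},
  {"tx": 23.2, "ty": -19.3, "tz": 7.7, "turn": 0, "jaw": 1},
  {"tx": 23.2, "ty": -19.3, "tz": 7.7, "turn": 0, "jaw": 1},
])

```text
time_s: 0.98
position: [0.4866, -0.1908, 0.1461]
tool_rot: [[0.984, 0.178, -0.001], [0.178, -0.984, 0.007], [0.0, -0.008, -1.0]]
ft_force: [0.7, -0.7, 0.9]
grip_width: 0.0853
```

>>> apply_moves([
  {"tx": 7.6, "ty": -6.3, "tz": 2.5, "turn": 0, "jaw": 1},
  {"tx": 7.6, "ty": -6.3, "tz": 2.5, "turn": 0, "jaw": 1},
  {"tx": 7.6, "ty": -6.3, "tz": 2.5, "turn": 0, "jaw": 1},
  {"tx": 7.6, "ty": -6.3, "tz": 2.5, "turn": 0, "jaw": 1},
  {"tx": 7.6, "ty": -6.3, "tz": 2.5, "turn": 0, "jaw": 1},
])

```text
time_s: 1.4
position: [0.5502, -0.1142, 0.121]
tool_rot: [[0.984, 0.18, -0.003], [0.18, -0.984, 0.008], [-0.001, -0.008, -1.0]]
ft_force: [0.3, -1.6, 0.3]
grip_width: 0.0856
```

```bash
python3 w.py w2 .562 -.115 .027 .045 .04
```

```text
tcp [ 0.5502 -0.1142  0.121 ] w 0.0856
(4124, array([ 0.5636, -0.1142]), array([ 0.5633, -0.1146]), (44.0, 40.5), 9.3, np.float64(0.0363))
```

View pics/w2.png

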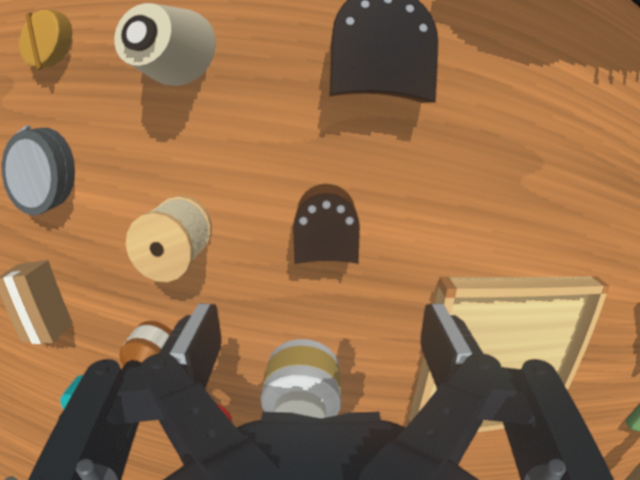

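The small heel at (326,230) lies straight ahead of the jaws, and wrist depth agrees with the top view to 1–2 mm. Descending now.

>>> apply_moves([
  {"tx": 0.4, "ty": 0.3, "tz": 3.5, "turn": 0, "jaw": 1},
  {"tx": 0.4, "ty": 0.3, "tz": 7, "turn": 0, "jaw": 1},
  {"tx": 0.4, "ty": 0.3, "tz": 9.0, "turn": 0, "jaw": 1},
  {"tx": 0.4, "ty": 0.3, "tz": 9.9, "turn": 0, "jaw": 1},
  {"tx": 0.4, "ty": 0.3, "tz": 9.9, "turn": 0, "jaw": 1},
])

```text
time_s: 1.87
position: [0.5531, -0.1175, 0.0212]
tool_rot: [[0.984, 0.176, -0.005], [0.176, -0.984, 0.009], [-0.003, -0.009, -1.0]]
ft_force: [-0.8, -0.5, 0.2]
grip_width: 0.0852
```

>>> apply_moves([
  {"tx": 0, "ty": 0, "tz": 0, "turn": 0, "jaw": -1},
  {"tx": 0, "ty": 0, "tz": 0, "turn": 0, "jaw": -1},
  {"tx": 0, "ty": 0, "tz": 0, "turn": 0, "jaw": -1},
  {"tx": 0, "ty": 0, "tz": 0, "turn": 0, "jaw": -1},
  {"tx": 0, "ty": 0, "tz": 0, "turn": 0, "jaw": -1},
])

```text
time_s: 2.28
position: [0.5536, -0.1178, 0.0225]
tool_rot: [[0.984, 0.177, -0.003], [0.177, -0.984, 0.007], [-0.001, -0.008, -1.0]]
ft_force: [-1.0, 0.3, 6.1]
grip_width: 0.0395
```

>>> apply_moves([
  {"tx": 0, "ty": 0, "tz": -3, "turn": 0, "jaw": -1},
  {"tx": 0, "ty": 0, "tz": -7, "turn": 0, "jaw": -1},
  {"tx": -1, "ty": 2, "tz": -9, "turn": 0, "jaw": -1},
  {"tx": -3, "ty": 5.2, "tz": -9, "turn": 0, "jaw": -1},
  {"tx": -5, "ty": 8.4, "tz": -9, "turn": 1, "jaw": -1},
])

```text
time_s: 2.7
position: [0.5198, -0.2106, 0.1141]
tool_rot: [[0.987, 0.162, 0.001], [0.162, -0.987, 0.005], [0.002, -0.005, -1.0]]
ft_force: [0.4, -0.4, -1.0]
grip_width: 0.0394
```

>>> apply_moves([
  {"tx": -4.7, "ty": 8, "tz": 0, "turn": 0, "jaw": -1},
  {"tx": -4.7, "ty": 8, "tz": 0, "turn": 0, "jaw": -1},
  {"tx": -4.7, "ty": 8, "tz": 0, "turn": 0, "jaw": -1},
  {"tx": -4.7, "ty": 8, "tz": 0, "turn": 0, "jaw": -1},
  {"tx": -4.7, "ty": 8, "tz": 0, "turn": 0, "jaw": -1},
])

```text
time_s: 3.12
position: [0.4863, -0.2971, 0.1138]
tool_rot: [[0.987, 0.161, 0.001], [0.161, -0.987, 0.005], [0.002, -0.005, -1.0]]
ft_force: [-0.1, -0.1, -1.0]
grip_width: 0.0395
```

>>> apply_moves([
  {"tx": 0.1, "ty": -0.1, "tz": 3.5, "turn": 0, "jaw": -1},
  {"tx": 0.1, "ty": -0.1, "tz": 6.5, "turn": 0, "jaw": -1},
  {"tx": 0.1, "ty": -0.1, "tz": 8, "turn": 0, "jaw": -1},
  {"tx": 0.1, "ty": -0.1, "tz": 8.5, "turn": 0, "jaw": -1},
  {"tx": 0.1, "ty": -0.1, "tz": 8.6, "turn": 0, "jaw": -1},
])

```text
time_s: 3.53
position: [0.4876, -0.2938, 0.0274]
tool_rot: [[0.987, 0.163, -0.0], [0.163, -0.987, 0.007], [0.001, -0.007, -1.0]]
ft_force: [0.6, 0.1, -0.0]
grip_width: 0.0392
```

>>> apply_moves([
  {"tx": 0, "ty": 0, "tz": 0.1, "turn": 0, "jaw": -1},
  {"tx": 0, "ty": 0, "tz": 0.1, "turn": 0, "jaw": -1},
  {"tx": 0, "ty": 0, "tz": 0.1, "turn": 0, "jaw": 0.4},
  {"tx": 0, "ty": 0, "tz": 0.1, "turn": 0, "jaw": 0.4},
  {"tx": 0, "ty": 0, "tz": 0.1, "turn": 0, "jaw": 0.4},
])

```text
time_s: 3.95
position: [0.4878, -0.2939, 0.027]
tool_rot: [[0.987, 0.163, 0.001], [0.163, -0.987, 0.006], [0.001, -0.006, -1.0]]
ft_force: [0.1, -0.3, 0.4]
grip_width: 0.0598
```

>>> apply_moves([
  {"tx": 0, "ty": 0, "tz": 0, "turn": 0, "jaw": 0.4},
  {"tx": 0, "ty": 0, "tz": -2, "turn": 0, "jaw": 0.4},
  {"tx": 0, "ty": 0, "tz": -5, "turn": 0, "jaw": 0.4},
  {"tx": 0, "ty": 0, "tz": -9, "turn": 0, "jaw": 1},
  {"tx": 0, "ty": 0, "tz": -9.5, "turn": 0, "jaw": 1},
])

```text
time_s: 4.37
position: [0.4895, -0.2961, 0.1282]
tool_rot: [[0.987, 0.163, 0.008], [0.163, -0.987, -0.001], [0.008, 0.002, -1.0]]
ft_force: [0.7, -1.2, 0.8]
grip_width: 0.0814
```

```bash
python3 w.py w3 .496 -.2945 .032 .045 .04
```

```text
tcp [ 0.4895 -0.2961  0.1282] w 0.0814
(3933, array([ 0.4978, -0.29  ]), array([ 0.4979, -0.2896]), (44.0, 40.0), 10.6, np.float64(0.0383))
```

>>> apply_moves([
  {"tx": 6.3, "ty": -18.6, "tz": 0, "turn": 0, "jaw": 1},
  {"tx": 6.3, "ty": -18.6, "tz": 0, "turn": 0, "jaw": 1},
  {"tx": 6.3, "ty": -18.6, "tz": 0, "turn": 0, "jaw": 1},
  {"tx": 6.3, "ty": -18.6, "tz": 0, "turn": 0, "jaw": 1},
  {"tx": 6.3, "ty": -18.6, "tz": 0, "turn": 0, "jaw": 1},
])

```text
time_s: 4.83
position: [0.5205, -0.0988, 0.126]
tool_rot: [[0.986, 0.164, 0.005], [0.164, -0.986, 0.001], [0.006, -0.0, -1.0]]
ft_force: [0.3, -0.4, -0.3]
grip_width: 0.0852
```

>>> apply_moves([
  {"tx": 2.9, "ty": -8.5, "tz": 0, "turn": 0, "jaw": 1},
  {"tx": 2.9, "ty": -8.5, "tz": 0, "turn": 0, "jaw": 1},
  {"tx": 2.9, "ty": -8.5, "tz": 0, "turn": 0, "jaw": 1},
  {"tx": 2.9, "ty": -8.5, "tz": 0, "turn": 0, "jaw": 1},
  {"tx": 2.9, "ty": -8.5, "tz": 0, "turn": 0, "jaw": 1},
])

```text
time_s: 5.25
position: [0.535, -0.0102, 0.1256]
tool_rot: [[0.986, 0.165, 0.005], [0.165, -0.986, 0.001], [0.005, -0.0, -1.0]]
ft_force: [0.0, -0.8, 0.5]
grip_width: 0.0853
```

```bash
python3 w.py w4 .536 -.0136 .042 .056 .04
```

```text
tcp [ 0.535  -0.0102  0.1256] w 0.0853
(4416, array([ 0.5384, -0.0127]), array([ 0.5372, -0.0129]), (45.1, 46.1), 79.3, np.float64(0.0482))
```

>>> apply_moves([
  {"tx": 0.2, "ty": 0.3, "tz": 3.5, "turn": 0, "jaw": 1},
  {"tx": 0.2, "ty": 0.3, "tz": 6.5, "turn": 0, "jaw": 1},
  {"tx": 0.2, "ty": 0.3, "tz": 8, "turn": 0, "jaw": 1},
  {"tx": 0.2, "ty": 0.3, "tz": 8.2, "turn": 0, "jaw": 1},
  {"tx": 0.2, "ty": 0.3, "tz": 8.2, "turn": 0, "jaw": 1},
])

```text
time_s: 5.72
position: [0.5376, -0.0149, 0.0431]
tool_rot: [[0.987, 0.162, 0.003], [0.162, -0.987, 0.001], [0.003, -0.001, -1.0]]
ft_force: [0.6, -0.5, 0.5]
grip_width: 0.0856
```

>>> apply_moves([
  {"tx": 0, "ty": 0, "tz": 0, "turn": 0, "jaw": -1},
  {"tx": 0, "ty": 0, "tz": 0, "turn": 0, "jaw": -1},
  {"tx": 0, "ty": 0, "tz": 0, "turn": 0, "jaw": -1},
  {"tx": 0, "ty": 0, "tz": 0, "turn": 0, "jaw": -1},
  {"tx": 0, "ty": 0, "tz": 0, "turn": 0, "jaw": -1},
])

```text
time_s: 6.13
position: [0.5381, -0.0152, 0.0445]
tool_rot: [[0.987, 0.162, 0.005], [0.162, -0.987, 0.0], [0.005, 0.0, -1.0]]
ft_force: [-1.1, -1.8, 7.2]
grip_width: 0.0442
```

>>> apply_moves([
  {"tx": 0, "ty": 0, "tz": -2, "turn": 0, "jaw": -1},
  {"tx": 0, "ty": 0, "tz": -5, "turn": 0, "jaw": -1},
  {"tx": 0, "ty": 0, "tz": -8, "turn": 0, "jaw": -1},
  {"tx": 0, "ty": 0, "tz": -8.5, "turn": 0, "jaw": -1},
  {"tx": 0, "ty": 0, "tz": -8.5, "turn": 0, "jaw": -1},
])

```text
time_s: 6.55
position: [0.5385, -0.0153, 0.1318]
tool_rot: [[0.987, 0.162, 0.01], [0.162, -0.987, -0.001], [0.01, 0.002, -1.0]]
ft_force: [0.2, -0.7, -0.6]
grip_width: 0.0436
```

```bash
python3 w.py w5 .537 -.0136 .042 .056 .04
```

```text
tcp [ 0.5385 -0.0153  0.1318] w 0.0436
None
```

View pics/w5.png

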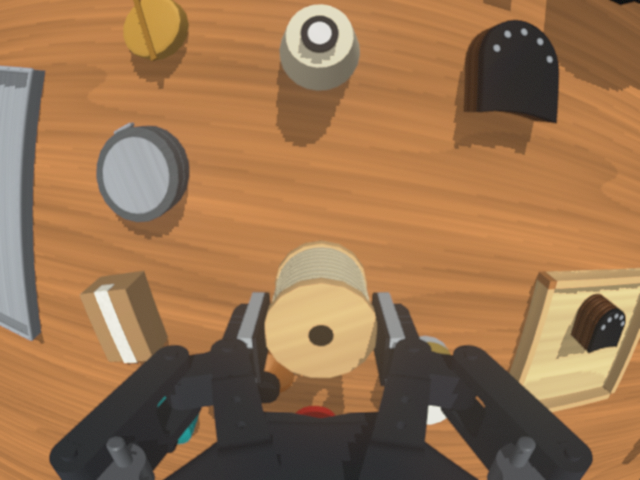

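The reel at (320,330) is held between the pads and looks upright. The 43.6 mm width suggests the pads sit on the thread. I'll measure its top plane.

```bash
cat > top.py <<'E'
from h import *
import sys
s=telemetry.observe();P=np.array(s['position']);R=np.array(s['tool_rot'])
im,d=get_image('wrist');X=cloud('wrist',d);z0,z1=float(sys.argv[1]),float(sys.argv[2])
Q=(X-P)@R;m=(d>0)&(abs(Q[...,1])<float(sys.argv[3]))&(abs(Q[...,0])<.06)&(X[...,2]>z0)&(X[...,2]<z1)
A=X[m];Q=Q[m];c=A.mean(0);n=np.linalg.svd(A-c,full_matrices=False)[2][2];print(len(A),'c',c.round(4),'n',(n*np.sign(n[2])).round(3),'zp',np.percentile(A[:,2],[2,50,98]).round(4),'tool x/y range',Q[:,0].min().round(4),Q[:,0].max().round(4),Q[:,1].min().round(4),Q[:,1].max().round(4))
E
python3 top.py .125 .15 .018
```

```text
7969 c [ 0.5396 -0.0144  0.1324] n [0.021 0.005 1.   ] zp [0.129  0.1326 0.1337] tool x/y range -0.0234 0.0226 -0.018 0.018
```

>>> apply_moves([
  {"tx": 0, "ty": 0, "tz": 0, "turn": 0, "jaw": -1},
  {"tx": -2, "ty": 3.4, "tz": 0, "turn": 0, "jaw": -1},
  {"tx": -4, "ty": 6.8, "tz": 0, "turn": 0, "jaw": -1},
  {"tx": -6, "ty": 10.1, "tz": 0, "turn": 0, "jaw": -1},
  {"tx": -7.8, "ty": 13.4, "tz": 0, "turn": 0, "jaw": -1},
], squeeze=80)

```text
time_s: 7.07
position: [0.4805, -0.1609, 0.1274]
tool_rot: [[0.987, 0.162, 0.002], [0.162, -0.987, 0.002], [0.003, -0.002, -1.0]]
ft_force: [0.4, 0.4, 0.2]
grip_width: 0.0424
```

>>> apply_moves([
  {"tx": -2, "ty": 3.4, "tz": 0, "turn": 0, "jaw": -1},
  {"tx": -4, "ty": 6.8, "tz": 0, "turn": 0, "jaw": -1},
  {"tx": -6, "ty": 10.1, "tz": 0, "turn": 0, "jaw": -1},
  {"tx": -7.8, "ty": 13.4, "tz": 0, "turn": 0, "jaw": -1},
  {"tx": -7.8, "ty": 13.4, "tz": 0, "turn": 0, "jaw": -1},
])

```text
time_s: 7.48
position: [0.4232, -0.3112, 0.1258]
tool_rot: [[0.988, 0.157, 0.001], [0.157, -0.988, 0.001], [0.001, -0.001, -1.0]]
ft_force: [0.5, -0.4, -0.1]
grip_width: 0.0429
```

```bash
python3 top.py .12 .145 .018
```

```text
8218 c [ 0.4267 -0.3102  0.1291] n [0.025 0.075 0.997] zp [0.1245 0.1289 0.1388] tool x/y range -0.0222 0.0241 -0.018 0.018
```

>>> apply_moves([
  {"tx": 0.6, "ty": -0.6, "tz": 3, "turn": 0, "jaw": -1},
  {"tx": 0.6, "ty": -0.6, "tz": 5.5, "turn": 0, "jaw": -1},
  {"tx": 0.6, "ty": -0.6, "tz": 7, "turn": 0, "jaw": -1},
  {"tx": 0.6, "ty": -0.6, "tz": 7.2, "turn": 0, "jaw": -1},
  {"tx": 0.6, "ty": -0.6, "tz": 7.3, "turn": 0, "jaw": -1},
])

```text
time_s: 7.95
position: [0.4289, -0.3001, 0.0518]
tool_rot: [[0.987, 0.159, -0.001], [0.159, -0.987, 0.005], [-0.0, -0.005, -1.0]]
ft_force: [-0.9, -0.3, 0.8]
grip_width: 0.0426
```

>>> apply_moves([
  {"tx": 0, "ty": 0, "tz": 0.1, "turn": 0, "jaw": -1},
  {"tx": 0, "ty": 0, "tz": 0.15, "turn": 0, "jaw": -1},
  {"tx": 0, "ty": 0, "tz": 0.2, "turn": 0, "jaw": -1},
])

```text
time_s: 8.2
position: [0.4292, -0.3002, 0.0505]
tool_rot: [[0.987, 0.159, 0.0], [0.159, -0.987, 0.004], [0.001, -0.004, -1.0]]
ft_force: [0.4, 0.1, -0.1]
grip_width: 0.0427
```

>>> apply_moves([
  {"tx": 0, "ty": 0, "tz": 0.1, "turn": 0, "jaw": -1},
  {"tx": 0, "ty": 0, "tz": 0.2, "turn": 0, "jaw": -1},
  {"tx": 0, "ty": 0, "tz": 0.2, "turn": 0, "jaw": -1},
])

```text
time_s: 8.45
position: [0.4293, -0.3003, 0.0489]
tool_rot: [[0.987, 0.159, 0.001], [0.159, -0.987, 0.004], [0.001, -0.003, -1.0]]
ft_force: [0.1, -0.4, 1.6]
grip_width: 0.0425
```

```bash
python3 top.py .042 .058 .018;python3 -c "
from h import *
im,d=get_image('wrist');cv2.imwrite('pics/w6.png',im[...,::-1])"
```

```text
8138 c [ 0.4321 -0.2995  0.0518] n [0.045 0.005 0.999] zp [0.0437 0.0521 0.0533] tool x/y range -0.0234 0.0586 -0.018 0.018
```

View pics/w6.png

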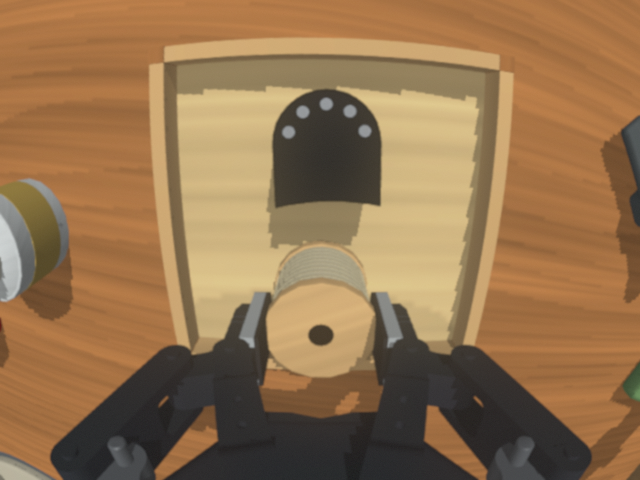

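The small heel stands at (327,150) and the reel at (320,330) touches the floor: its top is at 52 mm, as it should be. Releasing.

>>> apply_moves([
  {"tx": 0, "ty": 0, "tz": 0, "turn": 0, "jaw": 0.4},
  {"tx": 0, "ty": 0, "tz": 0, "turn": 0, "jaw": 0.4},
  {"tx": 0, "ty": 0, "tz": 0, "turn": 0, "jaw": 0.4},
  {"tx": 0, "ty": 0, "tz": -3, "turn": 0, "jaw": 0.4},
  {"tx": 0, "ty": 0, "tz": -7, "turn": 0, "jaw": 0.4},
], squeeze=50)

```text
time_s: 8.97
position: [0.4282, -0.2995, 0.1172]
tool_rot: [[0.987, 0.159, -0.004], [0.159, -0.987, 0.009], [-0.003, -0.01, -1.0]]
ft_force: [-0.2, -0.2, 0.2]
grip_width: 0.0596
```

```bash
python3 w.py w7 .4293 -.3003 .045 .06 .04;python3 w.py w7 .496 -.29 .03 .043 .035
```

```text
tcp [ 0.4282 -0.2995  0.1172] w 0.0596
(477, array([ 0.4434, -0.2981]), array([ 0.4332, -0.3023]), (43.5, 45.3), 11.4, np.float64(0.055))
tcp [ 0.4309 -0.3022  0.1262] w 0.0599
(4561, array([ 0.4975, -0.2906]), array([ 0.4983, -0.2905]), (43.9, 39.9), 11.0, np.float64(0.0377))
```

>>> apply_moves([
  {"tx": 17.5, "ty": -8.8, "tz": 0, "turn": 0, "jaw": 1},
  {"tx": 17.5, "ty": -8.8, "tz": 0, "turn": 0, "jaw": 1},
  {"tx": 17.5, "ty": -8.8, "tz": 0, "turn": 0, "jaw": 1},
  {"tx": 17.5, "ty": -8.8, "tz": 0, "turn": 0, "jaw": 1},
  {"tx": 17.5, "ty": -8.8, "tz": 0, "turn": 0, "jaw": 1},
])

```text
time_s: 9.48
position: [0.5918, -0.1851, 0.124]
tool_rot: [[0.987, 0.161, 0.007], [0.161, -0.987, -0.003], [0.007, 0.004, -1.0]]
ft_force: [-0.4, 0.2, 0.7]
grip_width: 0.0854
```

>>> apply_moves([
  {"tx": 8.8, "ty": -4.5, "tz": 0, "turn": 0, "jaw": 1},
  {"tx": 8.8, "ty": -4.5, "tz": 0, "turn": 0, "jaw": 1},
  {"tx": 8.8, "ty": -4.5, "tz": 0, "turn": 0, "jaw": 1},
  {"tx": 8.8, "ty": -4.5, "tz": 0, "turn": 0, "jaw": 1},
  {"tx": 8.8, "ty": -4.5, "tz": 0, "turn": 0, "jaw": 1},
])

```text
time_s: 9.9
position: [0.6716, -0.1257, 0.1232]
tool_rot: [[0.987, 0.162, 0.006], [0.162, -0.987, -0.003], [0.006, 0.004, -1.0]]
ft_force: [-1.4, 0.2, -0.6]
grip_width: 0.0857
```

```bash
python3 w.py w8 .679 -.1277 .024 .04 .05
```

```text
tcp [ 0.6716 -0.1257  0.1232] w 0.0857
(8933, array([ 0.6801, -0.1271]), array([ 0.6802, -0.1273]), (67.0, 62.7), 8.4, np.float64(0.0324))
```

>>> apply_moves([
  {"tx": -0.1, "ty": 0.3, "tz": 3.5, "turn": 0.5, "jaw": 1},
  {"tx": -0.1, "ty": 0.3, "tz": 7, "turn": 0.5, "jaw": 1},
  {"tx": -0.1, "ty": 0.3, "tz": 9.2, "turn": 0.5, "jaw": 1},
  {"tx": -0.1, "ty": 0.3, "tz": 10.1, "turn": 0.5, "jaw": 1},
  {"tx": -0.1, "ty": 0.3, "tz": 10.1, "turn": 0.5, "jaw": 1},
])

```text
time_s: 10.37
position: [0.6695, -0.1307, 0.0206]
tool_rot: [[0.989, 0.151, 0.002], [0.151, -0.989, -0.001], [0.002, 0.002, -1.0]]
ft_force: [0.4, -0.3, -0.4]
grip_width: 0.0854
```

>>> apply_moves([
  {"tx": 0, "ty": 0, "tz": 0, "turn": 0, "jaw": -1},
  {"tx": 0, "ty": 0, "tz": 0, "turn": 0, "jaw": -1},
  {"tx": 0, "ty": 0, "tz": 0, "turn": 0, "jaw": -1},
  {"tx": 0, "ty": 0, "tz": 0, "turn": 0, "jaw": -1},
  {"tx": 0, "ty": 0, "tz": 0, "turn": 0, "jaw": -1},
])

```text
time_s: 10.78
position: [0.6703, -0.1313, 0.0227]
tool_rot: [[0.989, 0.151, 0.005], [0.151, -0.989, -0.003], [0.005, 0.004, -1.0]]
ft_force: [-1.0, -0.7, 8.0]
grip_width: 0.0611
```

>>> apply_moves([
  {"tx": 0, "ty": 0, "tz": -2, "turn": 0, "jaw": -1},
  {"tx": 0, "ty": 0, "tz": -5, "turn": 0, "jaw": -1},
  {"tx": 0, "ty": 0, "tz": -9, "turn": 0, "jaw": -1},
  {"tx": 0, "ty": 0, "tz": -11, "turn": 0, "jaw": -1},
  {"tx": 0, "ty": 0, "tz": -11, "turn": 0, "jaw": -1},
])

```text
time_s: 11.2
position: [0.6716, -0.1315, 0.1392]
tool_rot: [[0.988, 0.151, 0.015], [0.151, -0.989, -0.007], [0.014, 0.009, -1.0]]
ft_force: [0.3, 0.1, -1.5]
grip_width: 0.0616
```

```bash
python3 top.py .13 .157 .025
```

```text
20471 c [ 0.6869 -0.1287  0.1448] n [0.036 0.01  0.999] zp [0.1347 0.1452 0.1465] tool x/y range -0.0218 0.045 -0.025 0.025
```

>>> apply_moves([
  {"tx": -0.1, "ty": -3, "tz": 0, "turn": 2.8, "jaw": -1},
  {"tx": -0.3, "ty": -7, "tz": 0, "turn": 5.7, "jaw": -1},
  {"tx": -0.5, "ty": -11, "tz": 0, "turn": 8.6, "jaw": -1},
  {"tx": -0.7, "ty": -15, "tz": 0, "turn": 11.5, "jaw": -1},
  {"tx": -0.8, "ty": -18.5, "tz": 0, "turn": 14.4, "jaw": -1},
])

```text
time_s: 11.67
position: [0.633, 0.0528, 0.1329]
tool_rot: [[0.995, -0.102, 0.007], [-0.102, -0.995, -0.004], [0.008, 0.004, -1.0]]
ft_force: [1.5, -0.0, -0.4]
grip_width: 0.0611
```

>>> apply_moves([
  {"tx": -1.1, "ty": -3.8, "tz": 0, "turn": 0, "jaw": -1},
  {"tx": -2.3, "ty": -7.6, "tz": 0, "turn": 0, "jaw": -1},
  {"tx": -3.5, "ty": -11.4, "tz": 0, "turn": 0, "jaw": -1},
  {"tx": -4.6, "ty": -15.2, "tz": 0, "turn": 0, "jaw": -1},
  {"tx": -5.4, "ty": -17.8, "tz": 0, "turn": 0, "jaw": -1},
])

```text
time_s: 12.08
position: [0.5955, 0.2385, 0.1302]
tool_rot: [[0.995, -0.1, 0.004], [-0.1, -0.995, -0.004], [0.005, 0.004, -1.0]]
ft_force: [0.0, -0.2, -1.0]
grip_width: 0.0609
```

>>> apply_moves([
  {"tx": -0.9, "ty": -3.5, "tz": 0, "turn": 0, "jaw": -1},
  {"tx": -1.7, "ty": -6.6, "tz": 0, "turn": 0, "jaw": -1},
  {"tx": -1.7, "ty": -6.6, "tz": 0, "turn": 0, "jaw": -1},
  {"tx": -1.7, "ty": -6.6, "tz": 0, "turn": 0, "jaw": -1},
])

```text
time_s: 12.42
position: [0.5839, 0.3073, 0.128]
tool_rot: [[0.995, -0.097, 0.001], [-0.097, -0.995, -0.005], [0.002, 0.005, -1.0]]
ft_force: [-0.5, 0.4, -2.0]
grip_width: 0.0611
```

```bash
python3 top.py .125 .15 .025; python3 -c "
from h import *
im,d=get_image('wrist');cv2.imwrite('pics/w9.png',im[...,::-1])
d=get_image('top')[1];X=cloud('top',d);print(slab(X,d,(.51,.314),.17,.012,.026))"
```

```text
20290 c [0.6006 0.3057 0.1373] n [0.032 0.    0.999] zp [0.1288 0.1376 0.1389] tool x/y range -0.0204 0.0462 -0.025 0.025
(822, array([0.4626, 0.2985]), array([0.4935, 0.2845]), (170.1, 289.2), 57.4, np.float64(0.0189))
```

View pics/w9.png

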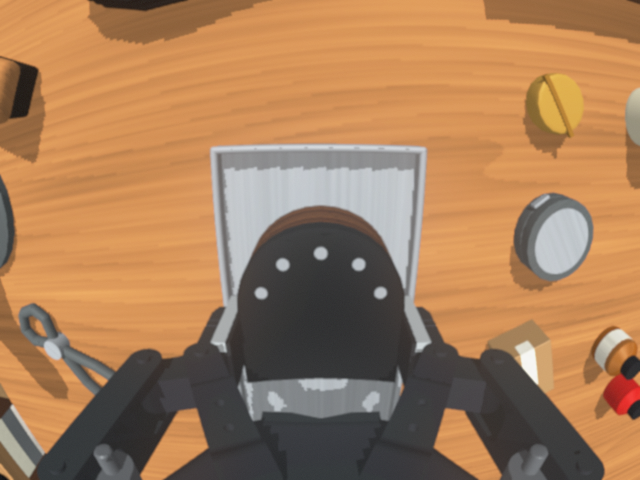

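The large heel is centred over the steel tray and level. Lowering.

>>> apply_moves([
  {"tx": 0, "ty": 0, "tz": 3.5, "turn": 0, "jaw": -1},
  {"tx": 0, "ty": 0, "tz": 7, "turn": 0, "jaw": -1},
  {"tx": 0, "ty": 0, "tz": 9.2, "turn": 0, "jaw": -1},
  {"tx": 0, "ty": 0, "tz": 9.9, "turn": 0, "jaw": -1},
  {"tx": 0, "ty": 0, "tz": 10, "turn": 0, "jaw": -1},
])

```text
time_s: 12.98
position: [0.5853, 0.3029, 0.0278]
tool_rot: [[0.995, -0.103, -0.0], [-0.103, -0.995, -0.006], [0.0, 0.006, -1.0]]
ft_force: [0.3, 0.9, -2.2]
grip_width: 0.0611
```

>>> apply_moves([
  {"tx": 0, "ty": 0, "tz": 0.1, "turn": 0, "jaw": -1},
  {"tx": 0, "ty": 0, "tz": 0.2, "turn": 0, "jaw": -1},
  {"tx": 0, "ty": 0, "tz": 0.2, "turn": 0, "jaw": -1},
])

```text
time_s: 13.23
position: [0.5859, 0.3027, 0.0268]
tool_rot: [[0.995, -0.103, 0.002], [-0.103, -0.995, -0.005], [0.002, 0.005, -1.0]]
ft_force: [-0.3, -0.9, -1.2]
grip_width: 0.0607
```

>>> apply_moves([
  {"tx": 0, "ty": 0, "tz": 0.1, "turn": 0, "jaw": -1},
  {"tx": 0, "ty": 0, "tz": 0.2, "turn": 0, "jaw": -1},
  {"tx": 0, "ty": 0, "tz": 0.25, "turn": 0, "jaw": -1},
])

```text
time_s: 13.48
position: [0.5864, 0.3028, 0.0257]
tool_rot: [[0.995, -0.103, 0.003], [-0.103, -0.995, -0.005], [0.004, 0.005, -1.0]]
ft_force: [-3.7, -2.7, 9.9]
grip_width: 0.061
```

Contact at 9.9 N, so the heel is on the floor. Opening partway, then up and over to the carton.

>>> apply_moves([
  {"tx": 0, "ty": 0, "tz": 0, "turn": 0, "jaw": 0.75},
  {"tx": 0, "ty": 0, "tz": 0, "turn": 0, "jaw": 0.75},
  {"tx": 0, "ty": 0, "tz": 0, "turn": 0, "jaw": 0.75},
  {"tx": 0, "ty": 0, "tz": 0, "turn": 0, "jaw": 0.75},
])

```text
time_s: 13.82
position: [0.5864, 0.3028, 0.0258]
tool_rot: [[0.995, -0.103, 0.004], [-0.103, -0.995, -0.005], [0.004, 0.005, -1.0]]
ft_force: [-0.1, -0.2, 0.3]
grip_width: 0.0748
```

>>> apply_moves([
  {"tx": 0, "ty": 0, "tz": -2, "turn": 0, "jaw": 0.75},
  {"tx": 0, "ty": 0, "tz": -5, "turn": 0, "jaw": 0.75},
  {"tx": 0, "ty": 0, "tz": -8, "turn": 0, "jaw": 0.75},
  {"tx": 0, "ty": 0, "tz": -10, "turn": 0, "jaw": 0.75},
  {"tx": 0, "ty": 0, "tz": -10, "turn": 0, "jaw": 0.75},
])

```text
time_s: 14.23
position: [0.5877, 0.304, 0.1308]
tool_rot: [[0.995, -0.103, 0.012], [-0.103, -0.995, -0.002], [0.012, 0.001, -1.0]]
ft_force: [0.3, 0.5, 0.2]
grip_width: 0.075
```

```bash
python3 w.py w10 .597 .3017 .028 .045 .05; python3 top.py .028 .045 .06
```

```text
tcp [0.5877 0.304  0.1308] w 0.075
(8634, array([0.5961, 0.3023]), array([0.5966, 0.3022]), (62.3, 68.3), 84.4, np.float64(0.0323))
8833 c [0.5963 0.3022 0.033 ] n [0.006 0.003 1.   ] zp [0.0316 0.0331 0.0344] tool x/y range -0.0247 0.0432 -0.0309 0.0314
```

>>> apply_moves([
  {"tx": -2.4, "ty": 3.4, "tz": 0, "turn": -5, "jaw": 1},
  {"tx": -4.8, "ty": 6.8, "tz": 0, "turn": -10, "jaw": 1},
  {"tx": -7.1, "ty": 10.2, "tz": 0, "turn": -15, "jaw": 1},
  {"tx": -9.5, "ty": 13.6, "tz": 0, "turn": -20, "jaw": 1},
  {"tx": -11.8, "ty": 17, "tz": 0, "turn": -24.9, "jaw": 1},
])

```text
time_s: 14.75
position: [0.4487, 0.1453, 0.1248]
tool_rot: [[0.944, 0.33, 0.002], [0.33, -0.944, -0.005], [-0.0, 0.005, -1.0]]
ft_force: [1.0, -0.3, 0.6]
grip_width: 0.0858
```

```bash
python3 w.py w11 .441 .1336 .028 .045 .05
```

```text
tcp [0.4487 0.1453 0.1248] w 0.0858
(7480, array([0.4382, 0.1329]), array([0.436 , 0.1318]), (67.8, 48.5), 18.6, np.float64(0.0353))
```

>>> apply_moves([
  {"tx": -1.4, "ty": 0.8, "tz": 2.5, "turn": 0, "jaw": 1},
  {"tx": -1.4, "ty": 0.8, "tz": 6, "turn": 0, "jaw": 1},
  {"tx": -1.4, "ty": 0.8, "tz": 9, "turn": 0, "jaw": 1},
  {"tx": -1.4, "ty": 0.8, "tz": 10.2, "turn": 0, "jaw": 1},
  {"tx": -1.4, "ty": 0.8, "tz": 10.3, "turn": 0, "jaw": 1},
])

```text
time_s: 15.22
position: [0.4298, 0.1287, 0.018]
tool_rot: [[0.942, 0.335, -0.013], [0.335, -0.942, -0.007], [-0.015, 0.002, -1.0]]
ft_force: [-0.7, 1.3, -0.9]
grip_width: 0.0854
```

>>> apply_moves([
  {"tx": 0, "ty": 0, "tz": 0, "turn": 0, "jaw": -1},
  {"tx": 0, "ty": 0, "tz": 0, "turn": 0, "jaw": -1},
  {"tx": 0, "ty": 0, "tz": 0, "turn": 0, "jaw": -1},
  {"tx": 0, "ty": 0, "tz": 0, "turn": 0, "jaw": -1},
  {"tx": 0, "ty": 0, "tz": 0, "turn": 0, "jaw": -1},
])

```text
time_s: 15.63
position: [0.4302, 0.1287, 0.0188]
tool_rot: [[0.942, 0.335, -0.012], [0.335, -0.942, -0.007], [-0.013, 0.003, -1.0]]
ft_force: [-1.0, 0.4, 6.0]
grip_width: 0.0475
```

>>> apply_moves([
  {"tx": 0, "ty": 0, "tz": -2, "turn": 0, "jaw": -1},
  {"tx": 0, "ty": 0, "tz": -5, "turn": 0, "jaw": -1},
  {"tx": 0, "ty": 0, "tz": -8.5, "turn": 0, "jaw": -1},
  {"tx": 0, "ty": 0, "tz": -10, "turn": 0, "jaw": -1},
  {"tx": 0, "ty": 0, "tz": -10, "turn": 0, "jaw": -1},
])

```text
time_s: 16.05
position: [0.4328, 0.1296, 0.1221]
tool_rot: [[0.942, 0.335, -0.004], [0.335, -0.942, -0.007], [-0.006, 0.005, -1.0]]
ft_force: [0.5, 0.2, -2.0]
grip_width: 0.0473
```

```bash
python3 top.py .12 .157 .02
```

```text
20513 c [0.4517 0.1365 0.1369] n [0.048 0.017 0.999] zp [0.1239 0.1376 0.1389] tool x/y range -0.0209 0.0471 -0.02 0.02
```

>>> apply_moves([
  {"tx": 2.3, "ty": -2.7, "tz": 0, "turn": 5, "jaw": -1},
  {"tx": 4.9, "ty": -5.8, "tz": 0, "turn": 10, "jaw": -1},
  {"tx": 7.6, "ty": -8.9, "tz": 0, "turn": 15, "jaw": -1},
  {"tx": 10.3, "ty": -12, "tz": 0, "turn": 20, "jaw": -1},
  {"tx": 12.8, "ty": -15, "tz": 0, "turn": 25.3, "jaw": -1},
])

```text
time_s: 16.52
position: [0.5019, 0.3157, 0.1164]
tool_rot: [[0.995, -0.104, -0.01], [-0.104, -0.995, -0.008], [-0.009, 0.009, -1.0]]
ft_force: [1.4, -0.6, -1.4]
grip_width: 0.0474
```

>>> apply_moves([
  {"tx": 0, "ty": 0, "tz": 0, "turn": 0, "jaw": -1},
  {"tx": 0, "ty": 0, "tz": 0, "turn": 0, "jaw": -1},
])

```text
time_s: 16.68
position: [0.5011, 0.3169, 0.1138]
tool_rot: [[0.995, -0.101, -0.014], [-0.101, -0.995, -0.009], [-0.013, 0.011, -1.0]]
ft_force: [-0.3, -0.3, -1.5]
grip_width: 0.0473
```

```bash
python3 top.py .12 .157 .02
```

```text
19932 c [0.5209 0.3151 0.1313] n [0.028 0.007 1.   ] zp [0.1238 0.1316 0.1329] tool x/y range -0.0206 0.0474 -0.02 0.02
```

>>> apply_moves([
  {"tx": 0.2, "ty": 0.2, "tz": 3, "turn": 0, "jaw": -1},
  {"tx": 0.2, "ty": 0.2, "tz": 6, "turn": 0, "jaw": -1},
  {"tx": 0.2, "ty": 0.2, "tz": 8, "turn": 0, "jaw": -1},
  {"tx": 0.2, "ty": 0.2, "tz": 8.6, "turn": 0, "jaw": -1},
  {"tx": 0.2, "ty": 0.2, "tz": 8.6, "turn": 0, "jaw": -1},
])

```text
time_s: 17.15
position: [0.5006, 0.3111, 0.0268]
tool_rot: [[0.995, -0.103, -0.018], [-0.103, -0.995, -0.011], [-0.016, 0.013, -1.0]]
ft_force: [0.6, 0.6, -1.7]
grip_width: 0.0471
```

>>> apply_moves([
  {"tx": 0, "ty": 0, "tz": 0.1, "turn": 0, "jaw": -1},
  {"tx": 0, "ty": 0, "tz": 0.15, "turn": 0, "jaw": -1},
  {"tx": 0, "ty": 0, "tz": 0.15, "turn": 0, "jaw": -1},
])

```text
time_s: 17.4
position: [0.5011, 0.311, 0.0264]
tool_rot: [[0.995, -0.103, -0.016], [-0.103, -0.995, -0.01], [-0.015, 0.012, -1.0]]
ft_force: [-0.5, -0.1, -1.6]
grip_width: 0.0471
```

>>> apply_moves([
  {"tx": 0, "ty": 0, "tz": 0.2, "turn": 0, "jaw": -1},
  {"tx": 0, "ty": 0, "tz": 0.3, "turn": 0, "jaw": -1},
  {"tx": 0, "ty": 0, "tz": 0.4, "turn": 0, "jaw": -1},
  {"tx": 0, "ty": 0, "tz": 0.4, "turn": 0, "jaw": -1},
])

```text
time_s: 17.73
position: [0.501, 0.311, 0.0224]
tool_rot: [[0.995, -0.103, -0.016], [-0.103, -0.995, -0.01], [-0.015, 0.012, -1.0]]
ft_force: [0.1, -0.1, -0.5]
grip_width: 0.0476
```

>>> apply_moves([
  {"tx": 0, "ty": 0, "tz": 0.1, "turn": 0, "jaw": -1},
  {"tx": 0, "ty": 0, "tz": 0.15, "turn": 0, "jaw": -1},
  {"tx": 0, "ty": 0, "tz": 0.2, "turn": 0, "jaw": -1},
])

```text
time_s: 17.98
position: [0.501, 0.311, 0.022]
tool_rot: [[0.995, -0.102, -0.015], [-0.103, -0.995, -0.01], [-0.014, 0.012, -1.0]]
ft_force: [-5.5, -4.0, 18.0]
grip_width: 0.0475
```

>>> apply_moves([
  {"tx": 0, "ty": 0, "tz": 0, "turn": 0, "jaw": 0.5},
  {"tx": 0, "ty": 0, "tz": 0, "turn": 0, "jaw": 0.5},
  {"tx": 0, "ty": 0, "tz": 0, "turn": 0, "jaw": 0.5},
  {"tx": 0, "ty": 0, "tz": 0, "turn": 0, "jaw": 0.5},
])

```text
time_s: 18.32
position: [0.501, 0.3111, 0.0218]
tool_rot: [[0.995, -0.102, -0.015], [-0.103, -0.995, -0.01], [-0.014, 0.012, -1.0]]
ft_force: [0.2, 0.6, -0.2]
grip_width: 0.0642
```

>>> apply_moves([
  {"tx": 0, "ty": 0, "tz": -2, "turn": 0, "jaw": 0.5},
  {"tx": 0, "ty": 0, "tz": -5, "turn": 0, "jaw": 0.5},
  {"tx": 0, "ty": 0, "tz": -8, "turn": 0, "jaw": 0.5},
  {"tx": 0, "ty": 0, "tz": -10.5, "turn": 0, "jaw": 0.5},
  {"tx": 0, "ty": 0, "tz": -10.5, "turn": 0, "jaw": 0.5},
])

```text
time_s: 18.73
position: [0.5045, 0.313, 0.1318]
tool_rot: [[0.995, -0.102, -0.007], [-0.102, -0.995, -0.007], [-0.006, 0.008, -1.0]]
ft_force: [0.0, 0.4, 0.6]
grip_width: 0.0642
```

```bash
python3 w.py w12 .514 .31 .032 .05 .042; python3 -c "
from h import *
im,d=get_image('wrist');cv2.imwrite('pics/w12.png',im[...,::-1])"
```

```text
tcp [0.5045 0.313  0.1318] w 0.0642
(7789, array([0.5153, 0.31  ]), array([0.5136, 0.3101]), (48.1, 67.0), 84.2, np.float64(0.0365))
```

View pics/w12.png

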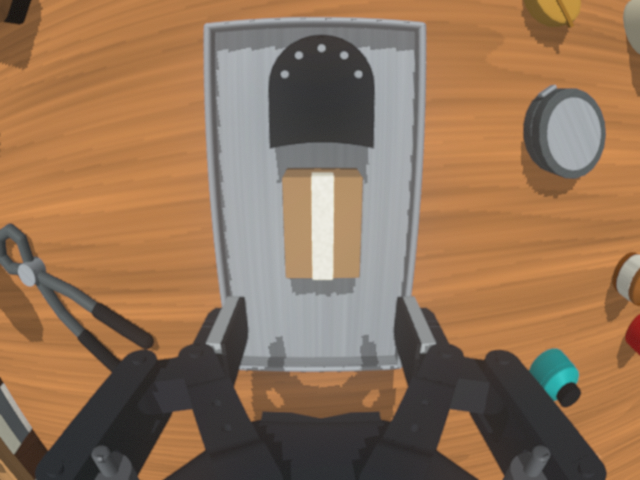

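Heel at (321,100) and carton at (322,225) both stand flat in the tray. Now the amber bottle.

>>> apply_moves([
  {"tx": -0.6, "ty": 3.9, "tz": 0, "turn": 0, "jaw": 1},
  {"tx": -1.2, "ty": 7.8, "tz": 0, "turn": 0, "jaw": 1},
  {"tx": -1.8, "ty": 11.7, "tz": 0, "turn": 0, "jaw": 1},
  {"tx": -2.4, "ty": 15.6, "tz": 0, "turn": 0, "jaw": 1},
  {"tx": -3, "ty": 19.4, "tz": 0, "turn": 0, "jaw": 1},
])

```text
time_s: 19.25
position: [0.4514, 0.1208, 0.1284]
tool_rot: [[0.995, -0.102, -0.017], [-0.102, -0.995, -0.01], [-0.016, 0.011, -1.0]]
ft_force: [1.1, -0.5, 0.4]
grip_width: 0.0852
```

>>> apply_moves([
  {"tx": -0.6, "ty": 3.9, "tz": 0, "turn": 0, "jaw": 1},
  {"tx": -1.2, "ty": 7.8, "tz": 0, "turn": 0, "jaw": 1},
  {"tx": -1.8, "ty": 11, "tz": 0, "turn": 0, "jaw": 1},
  {"tx": -1.8, "ty": 11, "tz": 0, "turn": 0, "jaw": 1},
  {"tx": -1.8, "ty": 11, "tz": 0, "turn": 0, "jaw": 1},
])

```text
time_s: 19.67
position: [0.4216, 0.0122, 0.129]
tool_rot: [[0.994, -0.105, -0.019], [-0.106, -0.994, -0.009], [-0.018, 0.011, -1.0]]
ft_force: [0.1, -0.2, -0.7]
grip_width: 0.0853
```

```bash
python3 w.py w13 .4246 .0086 .048 .065 .03
```

```text
tcp [0.4216 0.0122 0.129 ] w 0.0853
(1331, array([0.4274, 0.0108]), array([0.4265, 0.011 ]), (23.4, 23.5), 43.7, np.float64(0.0548))
```

View pics/w13.png

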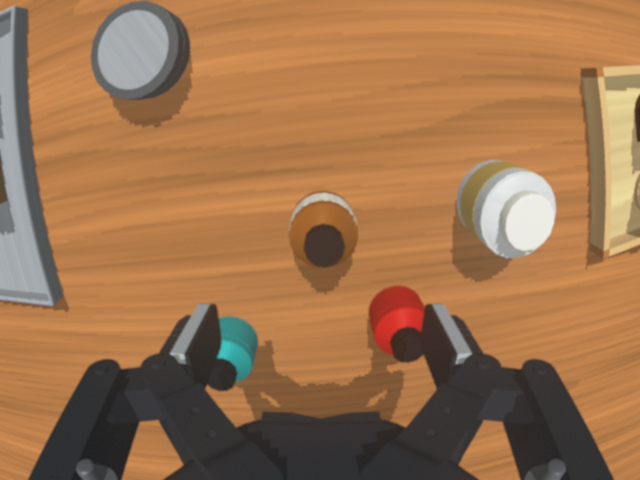

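The amber bottle (323,235) is centred between the jaws. Red (400,320) and turquoise (235,350) stay clear behind it. Descending.

>>> apply_moves([
  {"tx": 0.7, "ty": 0.1, "tz": 2.5, "turn": 0, "jaw": 1},
  {"tx": 0.7, "ty": 0.1, "tz": 6, "turn": 0, "jaw": 1},
  {"tx": 0.7, "ty": 0.1, "tz": 9, "turn": 0, "jaw": 1},
  {"tx": 0.7, "ty": 0.1, "tz": 10.5, "turn": 0, "jaw": 1},
  {"tx": 0.7, "ty": 0.1, "tz": 10.5, "turn": 0, "jaw": 1},
])

```text
time_s: 20.13
position: [0.4253, 0.012, 0.0211]
tool_rot: [[0.995, -0.101, -0.025], [-0.102, -0.995, -0.007], [-0.024, 0.01, -1.0]]
ft_force: [-0.0, -0.6, 1.7]
grip_width: 0.0855
```

>>> apply_moves([
  {"tx": 0, "ty": 0, "tz": 0, "turn": 0, "jaw": -1},
  {"tx": 0, "ty": 0, "tz": 0, "turn": 0, "jaw": -1},
  {"tx": 0, "ty": 0, "tz": 0, "turn": 0, "jaw": -1},
  {"tx": 0, "ty": 0, "tz": 0, "turn": 0, "jaw": -1},
  {"tx": 0, "ty": 0, "tz": 0, "turn": 0, "jaw": -1},
])

```text
time_s: 20.55
position: [0.4259, 0.0122, 0.0222]
tool_rot: [[0.995, -0.101, -0.023], [-0.102, -0.995, -0.008], [-0.022, 0.01, -1.0]]
ft_force: [-1.7, 1.4, 6.2]
grip_width: 0.0425
```

>>> apply_moves([
  {"tx": 0, "ty": 0, "tz": -2, "turn": 0, "jaw": -1},
  {"tx": 0, "ty": 0, "tz": -5, "turn": 0, "jaw": -1},
  {"tx": 0, "ty": 0, "tz": -8.5, "turn": 0, "jaw": -1},
  {"tx": 0, "ty": 0, "tz": -11, "turn": 0, "jaw": -1},
  {"tx": 0, "ty": 0, "tz": -11, "turn": 0, "jaw": -1},
])

```text
time_s: 20.97
position: [0.4304, 0.0128, 0.1371]
tool_rot: [[0.995, -0.101, -0.013], [-0.101, -0.995, -0.01], [-0.012, 0.011, -1.0]]
ft_force: [0.6, -0.2, -0.6]
grip_width: 0.0427
```

```bash
python3 top.py .14 .185 .018
```

```text
9780 c [0.4379 0.0127 0.1566] n [ 0.737 -0.129  0.663] zp [0.1414 0.1536 0.1684] tool x/y range -0.0168 0.0217 -0.018 0.018
```

>>> apply_moves([
  {"tx": -0.2, "ty": -3, "tz": 0, "turn": 0, "jaw": -1},
  {"tx": -0.4, "ty": -6.8, "tz": 0, "turn": 0, "jaw": -1},
  {"tx": -0.6, "ty": -10.6, "tz": 0, "turn": 0, "jaw": -1},
  {"tx": -0.8, "ty": -14.4, "tz": 0, "turn": 0, "jaw": -1},
  {"tx": -1, "ty": -17.5, "tz": 0, "turn": 0, "jaw": -1},
])

```text
time_s: 21.43
position: [0.4363, 0.1903, 0.1321]
tool_rot: [[0.995, -0.101, -0.017], [-0.101, -0.995, -0.009], [-0.016, 0.011, -1.0]]
ft_force: [0.8, -1.0, -1.2]
grip_width: 0.0427
```

>>> apply_moves([
  {"tx": -0.2, "ty": -3.8, "tz": 0, "turn": 0, "jaw": -1},
  {"tx": -0.4, "ty": -7.6, "tz": 0, "turn": 0, "jaw": -1},
  {"tx": -0.6, "ty": -11, "tz": 0, "turn": 0, "jaw": -1},
  {"tx": -0.8, "ty": -12.7, "tz": 0, "turn": 0, "jaw": -1},
  {"tx": -0.8, "ty": -12.7, "tz": 0, "turn": 0, "jaw": -1},
])

```text
time_s: 21.85
position: [0.4402, 0.3203, 0.1296]
tool_rot: [[0.995, -0.097, -0.019], [-0.097, -0.995, -0.009], [-0.018, 0.011, -1.0]]
ft_force: [-0.4, 0.1, -1.7]
grip_width: 0.0427
```

>>> apply_moves([
  {"tx": 0.5, "ty": 0, "tz": 3, "turn": 0, "jaw": -1},
  {"tx": 0.5, "ty": 0, "tz": 6.5, "turn": 0, "jaw": -1},
  {"tx": 0.5, "ty": 0, "tz": 9, "turn": 0, "jaw": -1},
  {"tx": 0.5, "ty": 0, "tz": 10, "turn": 0, "jaw": -1},
  {"tx": 0.5, "ty": 0, "tz": 10, "turn": 0, "jaw": -1},
])

```text
time_s: 22.27
position: [0.4422, 0.3177, 0.0273]
tool_rot: [[0.995, -0.098, -0.023], [-0.098, -0.995, -0.011], [-0.022, 0.014, -1.0]]
ft_force: [-0.1, 0.9, -1.8]
grip_width: 0.0426
```

>>> apply_moves([
  {"tx": 0, "ty": 0, "tz": 0.1, "turn": 0, "jaw": -1},
  {"tx": 0, "ty": 0, "tz": 0.2, "turn": 0, "jaw": -1},
  {"tx": 0, "ty": 0, "tz": 0.25, "turn": 0, "jaw": -1},
])

```text
time_s: 22.52
position: [0.4426, 0.3177, 0.0257]
tool_rot: [[0.995, -0.098, -0.022], [-0.098, -0.995, -0.011], [-0.021, 0.013, -1.0]]
ft_force: [0.4, 0.2, -1.0]
grip_width: 0.043
```

>>> apply_moves([
  {"tx": 0, "ty": 0, "tz": 0.1, "turn": 0, "jaw": -1},
  {"tx": 0, "ty": 0, "tz": 0.2, "turn": 0, "jaw": -1},
  {"tx": 0, "ty": 0, "tz": 0.2, "turn": 0, "jaw": -1},
])

```text
time_s: 22.77
position: [0.4431, 0.3178, 0.025]
tool_rot: [[0.995, -0.098, -0.02], [-0.098, -0.995, -0.01], [-0.019, 0.012, -1.0]]
ft_force: [-1.1, -1.1, 6.1]
grip_width: 0.0426
```

The bottle is on the floor with 6 N of contact. Releasing, rising and backing away toward y=0 for a full look.

>>> apply_moves([
  {"tx": 0, "ty": 0, "tz": 0, "turn": 0, "jaw": 0.4},
  {"tx": 0, "ty": 0, "tz": 0, "turn": 0, "jaw": 0.4},
  {"tx": 0, "ty": 0, "tz": 0, "turn": 0, "jaw": 0.4},
  {"tx": 0, "ty": 0, "tz": 0, "turn": 0, "jaw": 0.4},
])

```text
time_s: 23.1
position: [0.4431, 0.3178, 0.025]
tool_rot: [[0.995, -0.098, -0.02], [-0.098, -0.995, -0.01], [-0.019, 0.012, -1.0]]
ft_force: [0.2, 0.1, -0.5]
grip_width: 0.0595
```

>>> apply_moves([
  {"tx": 0, "ty": 0, "tz": -2, "turn": 0, "jaw": 0.4},
  {"tx": 0, "ty": 0, "tz": -5, "turn": 0, "jaw": 0.4},
  {"tx": 0, "ty": 0, "tz": -9, "turn": 0, "jaw": 0.4},
  {"tx": 0, "ty": 0, "tz": -12, "turn": 0, "jaw": 0.4},
  {"tx": 0, "ty": 0, "tz": -15, "turn": 0, "jaw": 0.4},
])

```text
time_s: 23.52
position: [0.4459, 0.3193, 0.1769]
tool_rot: [[0.995, -0.098, -0.019], [-0.098, -0.995, -0.01], [-0.018, 0.012, -1.0]]
ft_force: [0.3, 0.7, -0.1]
grip_width: 0.0598
```

>>> apply_moves([
  {"tx": -2, "ty": 3.5, "tz": -1, "turn": 0, "jaw": 0.4},
  {"tx": -4, "ty": 7, "tz": -2, "turn": 0, "jaw": 0.4},
  {"tx": -6, "ty": 10.5, "tz": -3, "turn": 0, "jaw": 0.4},
  {"tx": -8, "ty": 14, "tz": -4, "turn": 0, "jaw": 0.4},
  {"tx": -9, "ty": 17, "tz": -5, "turn": 0, "jaw": 0.4},
])

```text
time_s: 23.93
position: [0.3379, 0.1582, 0.2307]
tool_rot: [[0.995, -0.097, -0.02], [-0.097, -0.995, -0.01], [-0.019, 0.012, -1.0]]
ft_force: [1.5, -0.4, 0.5]
grip_width: 0.0596
```

Run:
```python
from h import *
im,d=get_image('top');cv2.imwrite('pics/topF.png',im[...,::-1]);X=cloud('top',d)
for k,c,a,b in [('large',(.5966,.3022),28,45),('carton',(.5136,.310),32,48),('ink',(.443,.318),50,70),('small',(.498,-.290),32,48),('reel',(.431,-.30),45,62),('tin',(.5624,.1187),16,32),('can',(.428,-.12),52,70),('cone',(.652,.005),45,70)]:
    print(k,slab(X,d,c,.05 if k in('large','tin') else .032,a/1e3,b/1e3))
d0=np.load('pics/top0.npy');X0=cloud('top',d0);print('cone0',slab(X0,d0,(.652,.005),.032,.045,.07))
```

```text
large (1114, array([0.5937, 0.3001]), array([0.5961, 0.3008]), (64.6, 67.1), 84.2, np.float64(0.0358))
carton (847, array([0.5132, 0.3078]), array([0.513 , 0.3089]), (49.4, 62.5), 85.1, np.float64(0.0399))
ink (160, array([0.442 , 0.3157]), array([0.4424, 0.3164]), (23.1, 22.2), 51.5, np.float64(0.0582))
small (526, array([ 0.4956, -0.2906]), array([ 0.4969, -0.2912]), (43.0, 40.8), 10.7, np.float64(0.0404))
reel (571, array([ 0.4274, -0.2998]), array([ 0.4276, -0.2999]), (44.9, 45.2), 10.8, np.float64(0.0526))
tin (1076, array([0.5623, 0.1182]), array([0.5625, 0.1188]), (67.0, 66.4), 62.0, np.float64(0.025))
can (390, array([ 0.4287, -0.12  ]), array([ 0.4291, -0.1204]), (40.7, 37.5), 13.1, np.float64(0.0604))
cone (395, array([0.6588, 0.0051]), array([0.6605, 0.0054]), (37.7, 37.4), 88.4, np.float64(0.0576))
cone0 (397, array([0.6589, 0.0052]), array([0.6603, 0.0057]), (37.8, 37.4), 46.5, np.float64(0.0575))
```

View pics/topF.png

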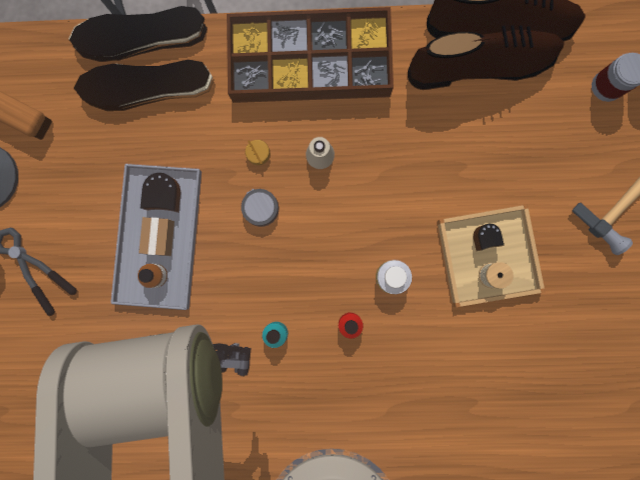

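All five parts are upright in their trays at the right heights: steel tray (157,237), wooden tray (491,256). The cone, tin and can have not moved. Handing in.

```bash
python3 -c "
from rig import *
print(close_job())"
```

```text
the job is handed in; nothing more can be done
None
```

All five parts stand upright in their trays: the large heel, carton of tacks and amber ink bottle in the steel tray, the small heel and reel in the wooden one. I lowered each to the tray floor before releasing it. The job was handed in at about 24 s on the robot's clock.

- **Heights:** the last top view put every part's top within about 1 mm of its own height plus the tray floor, and every centre well inside the limits. It showed no gap or tilt.
- **Parts left alone:** the thread cone, polish tin and glue can measured within about 1 mm of where they started. The first outline fit of the glue can differed by about 3 mm, but its point average did not.
- **Disagreements on the way:**
  - Two early move calls were refused because I left out a value; I sent them again.
  - The reel's grip read 43–44 mm on a 46 mm flange, and one early reading showed it about 2.5 mm low in the jaws. It still stood square on the tray floor afterwards.
  - The tool leaned by up to about 1.5° during the later lowers, but the parts came to rest flat.

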